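# Make up two line-card kits from the spares

## Task

Make up two kits from the stock on the mat. The yellow tray gets the teal fibre converter without the fault label and the steel transceiver; the blue tray gets the pale grey copper converter and the blue coupler; in each tray the converter goes in the large bay and the small part in the small bay, right way up and flat on the bay floor. Lower each part in rather than dropping it, and leave the red-labelled faulty converter, the beige coupler and the screwdriver where they lie.

Things in the scene. Friction and masses are not known exactly. Their poses are not given: they have to be found in the camera images.
- yellow_tray: Yellow plastic kit tray, fixed to the bench, open on top, outside 192 (x) x 118 (y) x 15 mm high. Outer walls, floor and divider 4 mm thick, so the bay floors are 4 mm above the bench and the rims 11 mm above those floors. Origin: centre of the underside, z up. Two bays, both 110 mm wide in y: the large bay, 100 mm in x, centred at x = -42 mm; the small bay, 80 mm in x, centred at x = +52 mm.
- blue_tray: Blue plastic kit tray, fixed to the bench, open on top, outside 192 (x) x 118 (y) x 15 mm high. Outer walls, floor and divider 4 mm thick, so the bay floors are 4 mm above the bench and the rims 11 mm above those floors. Origin: centre of the underside, z up. Two bays, both 110 mm wide in y: the large bay, 100 mm in x, centred at x = -42 mm; the small bay, 80 mm in x, centred at x = +52 mm.
- fibre_converter: Good fibre converter: teal case with dark vent slots on top, no red label; 80 x 40 x 24 mm high, about 0.16 kg. Origin: centre of the underside. x along the 80 mm length, black fibre sockets with blue caps at the -x end; y across the 40 mm width; z up. Lies flat, right way up; grip across the 40 mm.
- copper_converter: Copper converter: pale grey case with dark vent slots on top; 80 x 40 x 24 mm high, about 0.16 kg. Origin: centre of the underside. x along the 80 mm length, a steel jack at the -x end; y across the 40 mm width; z up. Lies flat, right way up; grip across the 40 mm.
- transceiver: Pluggable optical transceiver: slim steel bar with a blue latch at its -x end and a small white label on top, 56 mm long (x) x 14 mm wide (y) x 11 mm high, about 25 g. Origin: 28 mm from the latch end, mid-length, at the underside, z up. Grip across the 14 mm.
- blue_coupler: Blue fibre coupler with white caps at both ends, 38 mm long (x, white caps included) x 24 mm wide (y) x 14 mm high, about 20 g. Origin: centre of the underside, z up. Grip across the 24 mm.
- faulty_converter: Faulty fibre converter, to be left alone: like the good one but with a red label covering the rear of its top; 80 x 40 x 24 mm high, about 0.16 kg. Origin: centre of the underside. x along the 80 mm length, black fibre sockets with blue caps at the -x end; y across the 40 mm width; z up. Lies flat, right way up.
- beige_coupler: Beige fibre coupler with white caps, wrong type, to be left alone: 38 mm long (x, white caps included) x 24 mm wide (y) x 14 mm high, about 20 g. Origin: centre of the underside, z up.
- screwdriver: Screwdriver with a red handle, about 0.2 m long, lying crosswise on the far side of the mat, to be left alone.
Things that resemble listed ones, but are neither listed nor needed, are in the scene too. Several things have the shape of the blue_coupler; the one meant has the colours described above.

How it is judged:
By the outcome, as a careful person would: the job done as asked, in the order asked, and still so for the second after the job is handed in, with the robot touching nothing.
It also fails if it takes over 102 s, if anything falls off the work surface, if the arm or the gripper's body presses on something with over 40 N, if the wrist force passes 120 N, or if a joint passes its speed limit or range.

## Robot

A 6-joint arm with a two-finger parallel gripper is mounted at the origin on the work surface. World frame = base frame: x ahead of the robot, y to its left, z up, the work surface at z = 0. Lengths are in m, angles in rad, forces in N, time in s.
With the tool pointing down it reaches from about 0.4 to 0.925 m from the base axis. Payload 12.5 kg.
Tool frame: the origin (TCP) lies midway between the tips of the shut fingers; the grasp point (between the pads) lies arm.grasp_offset behind it (arm.grasp_offset is the distance from the TCP to the grasp point, in m); z points along the fingers, y is the line along which they close (so a half turn about z gives the same grasp; the last joint's range is limited). The gripper opens to 95 mm and grips with 3 to 60 N. Pads are 20 mm wide; open, the fingers measure 119 mm over their backs; the gripper's body (75 mm by 180 mm) begins 59 mm behind the grasp point.
Start: joints at [1.196, 0.491, 1.559, -0, 1.092, -0.106], TCP at [0.166, 0.603, 0.192] pointing down, gripper open.
Joint ranges: [-3.1, 3.1], [-0.84, 2.19], [0.05, 2.79], [-1.13, 4.28], [0.06, 2.93], [-2.69, 2.69]. Speed limits (rad/s): [2.22, 2.22, 2.79, 3.14, 3.14, 3.14].

## Interface

Orientations are given as a unit quaternion [w, x, y, z].
In Python, from plant import arm gives the robot as it stands. The module is installed in compiled form; this text tells all that it offers.
- The arm moves only by the shell command python3 -m handwheel 'ROWS' [FORCE]. ROWS is JSON, one flat list of numbers, 7 for each row, row after row: the finger opening in m, from 0 to 0.0951, then the shift along the tool's x, y, z in m, then the turn, a rotation vector about the tool's x, y, z in rad. In form: [grip, x, y, z, wx, wy, wz, grip, x, y, z, wx, wy, wz, ...]. A call has 1 to 8 rows; each row is the pose to reach, as a shift and turn from the pose commanded when the call began, along the tool's axes at that moment; what a row does not reach only later rows make up. A row lasts 1/10 s, in which the tool goes at most 50 mm and 8.59 degrees, less where a joint would pass 70% of its speed; a pose out of reach is approached as far as the arm can. A call with a gripper value outside its range is refused whole. The fingers move at their own pace and stop on an object; FORCE is the grip in N (left out, the last holds). Time passes only in rows, so rows that repeat a pose let the fingers close. It gives the time, the measured TCP pose, the force, the opening and the grip force at its end, in the units of the state.
- arm.observe(): the state, without advancing time (a new reading comes with each control period).
- arm.camera(name): name is "side" or "top" or "wrist"; returns the picture (480x640x3 uint8, blue, green, red); there is no depth.
- arm.camera_model(name): a dict with "fx", "fy", "cx", "cy" (pixels), "R" (3x3) and "t" (3): a world point X has camera coordinates R X + t. Camera axes: x right, y down, z forward; pixel columns grow to the right and rows downward; lengths in m; the calibration is good to about 2 mm. A picture is of the moment at which its call begins: read the wrist's pose just before it. camera_model takes no time and is no camera call; for the wrist camera it gives the pose at the moment of the call.
- arm.finish_job(): hands the job in; it is judged then, once.
Trained networks look in the newest picture that a camera, given by its name, has taken for a name from the list of things; names that differ only in an ending like _2 or _b are one class to them, and where a whole thing is asked for, a point or a joint stands for the part that bears it (a point fixed in the world has none). Each returns a list of dicts, best first, with "score" (0 to 1); they miss things now and then, are a little off and sometimes report something else, mostly with a low value. They report only what shows in the picture. A call takes as long as a camera call. They do not tell look-alikes from the thing itself.
- arm.search_frame(camera, target): "xyz" ([x, y, z] in m, in world coordinates, good to about 4 mm: the middle of the surface that is visible of it).
- arm.pinpoint(camera, target): "xyz" ([x, y, z] in m, in world coordinates, good to about 4 mm: a listed point, or the origin of a listed thing).
The state is a dict: "clock": time; "q": joint angles; "dq": joint speeds; "effort": joint torques, N m; "position": TCP position; "tcp_rot": TCP orientation; "wrist_force": force on the tool from outside, world axes, zero at the start; "wrist_torque": the same for the moment, N m; "opening": finger opening in m; "finger_force": force on a finger pad.
Only numpy, scipy, OpenCV 4.12 (cv2) and the standard library are available. Lean on these libraries where they do the work, as an engineer would, in place of code of your own. Each camera call takes 0.05 s, during which the arm holds its last target. There are 200 camera calls.

## Working session

There is one attempt and no reset: what is moved stays moved. The work goes in short steps, Python scripts to look and compute and a shell command to move; the robot and the scene stay as the last step left them, time stands still between calls to the robot, and variables do not carry over. Pictures are saved under pics/ and viewed, at most 14 in all, crops included, and the job is handed in when it is done.

```bash
mkdir -p pics
cat > h.py <<'E'
import numpy as np, cv2
from plant import arm
def snap(c,n):
    m=arm.camera_model(c); im=np.array(arm.camera(c)); cv2.imwrite(f'pics/{n}.png',im); np.savez(f'pics/{n}.npz',**{k:np.array(m[k]) for k in m}); return im,m
def proj(m,X):
    p=np.array(m['R'])@np.array(X)+np.array(m['t']); return m['fx']*p[0]/p[2]+m['cx'],m['fy']*p[1]/p[2]+m['cy']
def back(m,u,v,z):
    R=np.array(m['R']);t=np.array(m['t']);c=-R.T@t
    d=R.T@np.array([(u-m['cx'])/m['fx'],(v-m['cy'])/m['fy'],1]); return c+d*(z-c[2])/d[2]
E
python3 - <<'E'
from h import *
for c in('top','side'):
    snap(c,c+'0'); m=arm.camera_model(c)
    print(c,m['fx'],(-np.array(m['R']).T@np.array(m['t'])).round(3))
    for t in 'yellow_tray blue_tray fibre_converter copper_converter transceiver blue_coupler faulty_converter beige_coupler'.split():
        for r in arm.pinpoint(c,t)[:4]: print(t,np.round(r['xyz'],3),round(r['score'],2),np.round(proj(m,r['xyz'])))
s=arm.observe(); print(s['clock'],s['position'],s['tcp_rot'],arm.grasp_offset)
E
```

```text
top 453.28666331342066 [ 5.260e-01 -1.000e-03  1.036e+00]
yellow_tray [0.484 0.318 0.001] 0.82 [179. 309.]
blue_tray [ 0.498 -0.328 -0.003] 0.89 [464. 301.]
fibre_converter [ 0.47   0.    -0.002] 0.76 [320. 314.]
copper_converter [ 0.464  0.123 -0.002] 0.63 [266. 317.]
copper_converter [ 0.608  0.004 -0.002] 0.53 [318. 253.]
copper_converter [ 0.494 -0.329 -0.   ] 0.3 [464. 302.]
transceiver [ 0.477 -0.121  0.003] 0.5 [373. 311.]
blue_coupler [0.688 0.018 0.001] 0.64 [312. 218.]
blue_coupler [ 0.56   0.067 -0.   ] 0.64 [290. 274.]
blue_coupler [0.608 0.004 0.001] 0.63 [318. 253.]
blue_coupler [ 0.714  0.091 -0.001] 0.61 [280. 208.]
faulty_converter [ 0.626 -0.123  0.004] 0.8 [373. 245.]
beige_coupler [0.624 0.126 0.001] 0.48 [265. 246.]
side 472.0962781056205 [0.488 0.64  0.535]
yellow_tray [ 0.481  0.319 -0.002] 0.63 [368. 419.]
blue_tray [ 0.495 -0.327 -0.001] 0.82 [399. 162.]
fibre_converter [0.472 0.004 0.002] 0.57 [397. 255.]
copper_converter [ 0.462  0.124 -0.001] 0.91 [397. 307.]
transceiver [ 0.475 -0.118 -0.001] 0.72 [401. 215.]
blue_coupler [ 0.607  0.008 -0.002] 0.78 [320. 246.]
blue_coupler [ 0.56  0.07 -0.  ] 0.77 [341. 273.]
blue_coupler [0.715 0.094 0.002] 0.76 [247. 267.]
blue_coupler [ 0.474 -0.119 -0.002] 0.7 [401. 216.]
faulty_converter [ 0.625 -0.125 -0.001] 0.91 [325. 203.]
beige_coupler [ 0.622  0.125 -0.001] 0.88 [296. 290.]
0.9 [0.16596633 0.6026022  0.19249654] [1.88902650e-05 1.33997432e-01 9.90981676e-01 8.16849115e-05] 0.0188
```

Run:
```python
import cv2
im=cv2.imread('pics/top0.png'); cv2.imwrite('pics/topc.png',cv2.resize(im[185:365,225:425],None,fx=3.3,fy=3.3,interpolation=cv2.INTER_CUBIC))
```

```text
(no output)
```

View pics/top0.png

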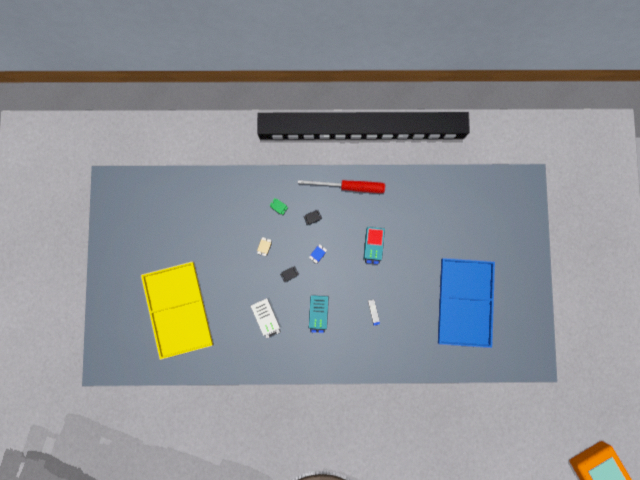

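View pics/topc.png

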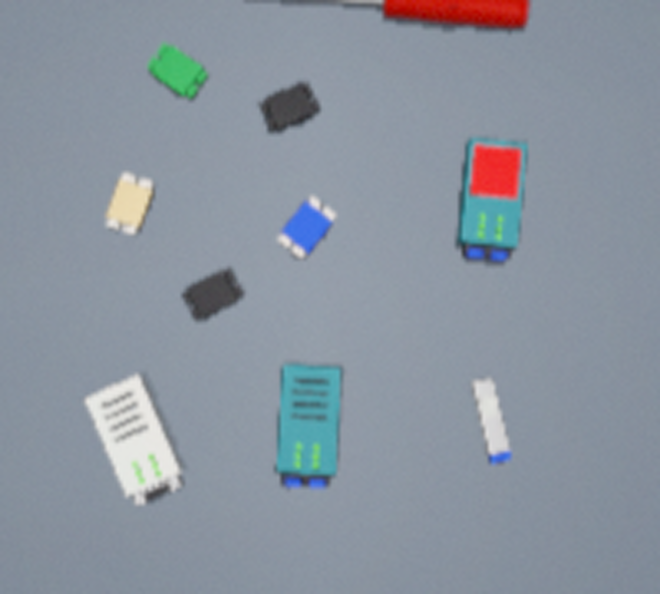

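View pics/side0.png

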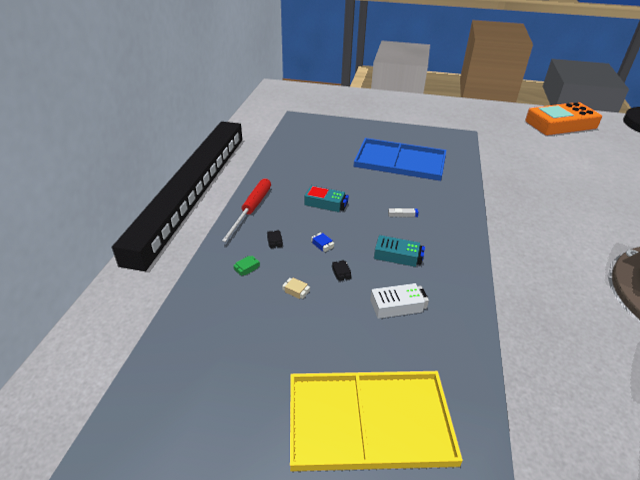

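The coupler-shaped things in the top picture are green (279,207), black (313,217), black (290,274), beige (264,246) and blue with white caps (318,254). Only the last fits blue_coupler, and the crop confirms it. The teal converter at (319,314) has vent slots and no label, so it is the good one; the one at (374,244) carries the red label. The grey copper converter is at (266,318) and the transceiver at (373,312). In both trays the bay nearest the robot is the large one.

```bash
cat > seg.py <<'E'
from h import *
# per-pixel segmentation around seed in an image, project contour to plane z, min-area rectangle
def mask(im,kind):
    h,s,v=cv2.split(cv2.cvtColor(im,cv2.COLOR_BGR2HSV)); h=h.astype(int)
    return {'yellow':(h>20)&(h<38)&(s>150),'blue':(h>100)&(h<125)&(s>150),'teal':(h>80)&(h<100)&(s>115),
     'white':(s<45)&(v>150),'bluew':((h>108)&(h<130)&(s>150))|((s<45)&(v>165)),'steel':((s<45)&(v>150))|((h>108)&(h<130)&(s>150))}[kind].astype(np.uint8)
def rect(im,m,kind,u,v,z,r=70):
    k=np.zeros(im.shape[:2],np.uint8); cv2.circle(k,(int(u),int(v)),r,1,-1)
    mk=cv2.morphologyEx(mask(im,kind)*k,cv2.MORPH_CLOSE,np.ones((7,7)))
    n,l,st,c=cv2.connectedComponentsWithStats(mk); i=1+np.argmax(st[1:,4])
    P=np.array([back(m,a,b,z)[:2] for b,a in np.argwhere(l==i)],np.float32)
    (cx,cy),(w,hh),a=cv2.minAreaRect(P*1000)
    if w<hh: w,hh,a=hh,w,a+90
    return np.round([cx,cy,w,hh,(a+90)%180-90],1), c[i].round(1)
E
python3 - <<'E'
from seg import *
for c in('top','side'):
    m=arm.camera_model(c); im=cv2.imread(f'pics/{c}0.png')
    for n,k,X,z,r in [('yellow','yellow',(.484,.318,0),.015,130),('blue','blue',(.497,-.328,0),.015,100),('teal','teal',(.47,0,.02),.024,35),('copper','white',(.464,.124,.02),.024,35),('trans','steel',(.476,-.12,.01),.011,25),('bluec','bluew',(.607,.005,.01),.014,16)]:
        u,v=proj(m,X)
        print(c,n,*[rect(im,m,k,u,v,zz,r)[0] for zz in (0,z)])
E
```

```text
top yellow [481.8 323.9 194.4 121.7  14.4] [482.4 319.2 191.5 119.9  14.4]
top blue [ 494.2 -332.9  193.7  122.    -4.1] [ 494.7 -328.1  190.9  120.3   -4.1]
top teal [474.4   4.2  73.3  39.6  -3.6] [475.6   4.1  71.6  38.7  -3.6]
top copper [464.5 128.5 156.8 154.6  45.1] [465.9 125.5 153.1 151.1  45.1]
top trans [ 476.1 -120.3  111.9  110.3  -64.3] [ 476.7 -119.   110.7  109.1  -64.3]
top bluec [608.5   6.   71.5  71.4  44.7] [607.4   5.9  70.5  70.4  44.7]
side yellow [479.9 315.7 197.4 127.7  14.4] [480.2 324.8 191.8 124.1  14.4]
side blue [ 494.  -344.2  197.2  142.4   -4. ] [ 493.9 -316.6  191.7  138.4   -4. ]
side teal [474.1 -11.   75.6  67.2  -3.2] [474.8  18.2  72.2  64.2  -3.2]
side copper [460.4 106.9  88.2  60.3  23.7] [461.6 130.8  84.3  57.6  23.7]
side trans [ 471.3 -134.7   56.4   25.6   -0.9] [ 471.6 -118.8   55.3   25.    -0.9]
side bluec [608.2  -5.2  42.4  32.8 -40.5] [605.1  11.7  41.3  32.  -40.5]
```

```bash
cat > plan.py <<'E'
from h import *
from scipy.spatial.transform import Rotation as Ro
def plan(seq):  # seq of (label,x,y,z,closing_deg) -> shift/turn from the current pose, each relative to the previous target
    s=arm.observe(); R=Ro.from_quat(np.roll(s['tcp_rot'],-1)); p=np.array(s['position'])
    print('t',s['clock'],'p',p.round(4),'yaw',round(np.degrees(np.arctan2(*R.as_matrix()[[1,0],1])),2),'tilt',np.degrees(np.arccos(-R.as_matrix()[2,2])).round(2),'q6',round(s['q'][5],2))
    for n,x,y,z,a in seq:
        M=R.as_matrix(); c=np.degrees(np.arctan2(M[1,1],M[0,1])); d=(a-c+90)%180-90
        T=np.array([x,y,z])
        N=Ro.from_euler('z',c+d,degrees=True)*Ro.from_matrix([[0,1,0],[1,0,0],[0,0,-1]])
        N=Ro.from_euler('z',0)*Ro.from_matrix(N.as_matrix()@np.eye(3))
        # closing axis (tool y) must lie at c+d
        N=Ro.from_matrix(np.column_stack([np.cross([np.cos(np.radians(c+d)),np.sin(np.radians(c+d)),0],[0,0,-1]),[np.cos(np.radians(c+d)),np.sin(np.radians(c+d)),0],[0,0,-1]]))
        print(n,'shift',(R.inv().apply(T-p)).round(4),'turn',(R.inv()*N).as_rotvec().round(3)); R=N;p=T
E
sed -i "/Ro.from_euler/d" plan.py
python3 - <<'E'
from plan import *
plan([('hover',.475,.02,.25,86.4)])
print(arm.camera_model('wrist')['R'].round(2) if hasattr(arm.camera_model('wrist')['R'],'round') else arm.camera_model('wrist')['R'], arm.camera_model('wrist')['fx'])
m=arm.camera_model('wrist');print(-np.array(m['R']).T@np.array(m['t']))
E
```

```text
t 0.9 p [0.166  0.6026 0.1925] yaw 74.6 tilt 0.01 q6 -0.11
hover shift [-0.4527 -0.4796 -0.0576] turn [ 0.     0.    -0.206]
[[ 0.27  0.96 -0.  ]
 [ 0.93 -0.26  0.25]
 [ 0.24 -0.07 -0.97]] 367.44367808700514
[0.09768494 0.62250829 0.38546459]
```

```bash
python3 -m handwheel '[0.095,-0.2264,-0.2398,-0.0576,0,0,-0.103, 0.095,-0.2264,-0.2398,-0.0576,0,0,-0.103, 0.095,-0.2264,-0.2398,-0.0576,0,0,-0.103, 0.095,-0.2264,-0.2398,-0.0576,0,0,-0.103, 0.095,-0.2264,-0.2398,-0.0576,0,0,-0.103, 0.095,-0.2264,-0.2398,-0.0576,0,0,-0.103, 0.095,-0.2264,-0.2398,-0.0576,0,0,-0.103, 0.095,-0.2264,-0.2398,-0.0576,0,0,-0.103]' 30
python3 -c "
from plan import *
plan([('hover',.475,.02,.25,86.4)])"
```

```text
clock: 1.7
position: [0.3221, 0.3088, 0.251]
tcp_rot: [0.001, 0.085, 0.996, 0.0]
wrist_force: [0.1, 0.8, 0.7]
opening: 0.0951
finger_force: 0.0
t 1.7 p [0.3221 0.3088 0.251 ] yaw 80.29 tilt 0.1 q6 -0.78
hover shift [-0.1994 -0.2589  0.0011] turn [ 0.001  0.002 -0.107]
```

```bash
python3 -m handwheel '[0.095,-0.199,-0.259,0,0,0,-0.107, 0.095,-0.199,-0.259,0,0,0,-0.107, 0.095,-0.199,-0.259,0,0,0,-0.107, 0.095,-0.199,-0.259,0,0,0,-0.107, 0.095,-0.199,-0.259,0,0,0,-0.107, 0.095,-0.199,-0.259,0,0,0,-0.107, 0.095,-0.199,-0.259,0,0,0,-0.107, 0.095,-0.199,-0.259,0,0,0,-0.107]' >/dev/null
python3 -m handwheel '[0.095,0,0,0,0,0,0, 0.095,0,0,0,0,0,0]' >/dev/null
python3 - <<'E'
from plan import *
plan([])
im,m=snap('wrist','w1')
for t in 'fibre_converter copper_converter transceiver blue_coupler'.split():
    for r in arm.pinpoint('wrist',t)[:3]: print(t,np.round(r['xyz'],3),round(r['score'],2),np.round(proj(m,r['xyz'])))
E
```

```text
t 2.7 p [0.4737 0.024  0.2499] yaw 86.69 tilt 0.02 q6 -1.6
fibre_converter [ 0.475  0.001 -0.001] 0.94 [304. 210.]
copper_converter [0.464 0.117 0.   ] 0.75 [399. 195.]
transceiver [ 0.472 -0.121  0.002] 0.68 [203. 213.]
blue_coupler [0.715 0.092 0.002] 0.9 [382. 379.]
blue_coupler [0.559 0.069 0.003] 0.89 [362. 273.]
blue_coupler [0.692 0.013 0.001] 0.8 [324. 367.]
```

View pics/w1.png

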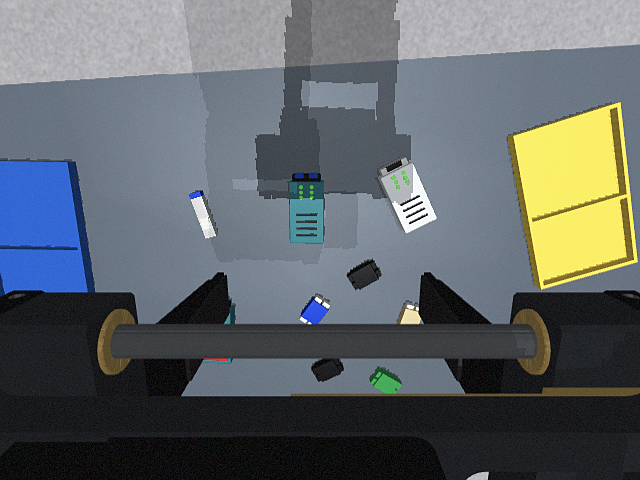

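The wrist view shows the good teal converter at (306,210) with sockets toward the robot, the copper converter at (407,197), the transceiver at (203,214) with its latch up-left, and the blue coupler at (315,309). The large bay is the nearer one in both trays.

Run:
```python
from seg import *
def go(name,c,items):
    im=cv2.imread(f'pics/{name}.png'); d=np.load(f'pics/{name}.npz'); m={k:(d[k] if d[k].ndim else float(d[k])) for k in d.files}
    hsv=cv2.cvtColor(im,cv2.COLOR_BGR2HSV).astype(int); h,s,v=hsv[...,0],hsv[...,1],hsv[...,2]
    for n,u,w,r,z,f in items:
        k=np.zeros(im.shape[:2],np.uint8); cv2.circle(k,(u,w),r,1,-1)
        mk=cv2.morphologyEx((f(h,s,v)).astype(np.uint8)*k,cv2.MORPH_CLOSE,np.ones((5,5)))
        N,l,st,ce=cv2.connectedComponentsWithStats(mk); i=1+np.argmax(st[1:,4])
        out=[]
        for zz in (0,z):
            P=np.array([back(m,a,b,zz)[:2] for b,a in np.argwhere(l==i)],np.float32)*1000
            (x,y),(a,b),t=cv2.minAreaRect(P)
            if a<b:a,b,t=b,a,t+90
            pc=P-P.mean(0); ev=np.linalg.svd(pc,full_matrices=False)[2][0]
            out+=[np.round([x,y,a,b,(t+90)%180-90,(np.degrees(np.arctan2(ev[1],ev[0]))+90)%180-90],1)]
        print(name,n,*out,'bg',hsv[w,u])
W=lambda h,s,v:(v>185)&(s<60)
WB=lambda h,s,v:((v>185)&(s<60))|((h>108)&(h<130)&(s>150))
T=lambda h,s,v:(h>80)&(h<100)&(s>115)&(v>70)
go('w1','wrist',[('teal',306,210,45,.024,T),('copper',407,197,50,.024,W),('trans',203,214,35,.011,WB),('bluec',315,309,20,.014,WB)])
go('top0','top',[('teal',319,312,30,.024,T),('copper',265,318,30,.024,W),('trans',374,312,20,.011,WB),('bluec',318,254,12,.014,WB)])
```

```text
w1 teal [477.7   3.6  76.4  41.5  -3.3  -3.1] [473.6   5.   72.2  39.3  -3.3  -3.1] bg [ 95 126 158]
w1 copper [467.7 128.2  77.7  41.5  23.7  22.9] [464.2 122.8  73.5  39.3  23.7  22.9] bg [106  15 189]
w1 trans [ 473.9 -122.7   57.    17.2   10.9   11.5] [ 472.1 -118.9   55.6   16.7   10.9   11.5] bg [110   3 229]
w1 bluec [610.5   4.7  39.3  27.3 -37.2 -41.9] [604.    5.5  38.1  26.4 -37.2 -41.9] bg [114 199 231]
top0 teal [474.4   4.2  73.3  39.6  -3.6  -3.8] [475.6   4.1  71.6  38.7  -3.6  -3.8] bg [ 94 124 164]
top0 copper [461.4 123.3  82.2  40.6  23.8  23.3] [462.9 120.4  80.3  39.7  23.8  23.3] bg [ 30   4 230]
top0 trans [ 474.  -121.9   56.5   13.2   13.2   12.7] [ 474.6 -120.6   55.9   13.1   13.2   12.7] bg [135   2 215]
top0 bluec [607.5   4.1  39.9  23.5 -39.9 -41.8] [606.4   4.   39.4  23.2 -39.9 -41.8] bg [111 185 231]
```

Heights check out: at the listed top heights the two views agree to within 2 mm, and at z=0 they do not. Fibre origin is (470.5, 4.7) mm at -3.4°, yellow large bay centre (441.7, 309.1) mm at 14.4°. Next I grasp the fibre converter.

```bash
python3 -c "
from plan import *
plan([('g',.4705,.0047,.05,86.5),('d',.4705,.0047,.005,86.5)])"
```

```text
t 2.95 p [0.4739 0.0237 0.2502] yaw 86.7 tilt 0.02 q6 -1.6
g shift [ 0.0023 -0.0192  0.2002] turn [0.    0.    0.003]
d shift [0.    0.    0.045] turn [0. 0. 0.]
```

```bash
python3 -m handwheel '[0.07,0.002,-0.019,0.05,0,0,0, 0.07,0.002,-0.019,0.10,0,0,0.003, 0.07,0.002,-0.019,0.15,0,0,0.003, 0.07,0.002,-0.019,0.19,0,0,0.003, 0.07,0.002,-0.019,0.20,0,0,0.003, 0.07,0.002,-0.019,0.20,0,0,0.003, 0.07,0.002,-0.019,0.20,0,0,0.003]' 30
python3 - <<'E'
from plan import *
plan([('d',.4705,.0047,.005,86.5)]); snap('wrist','w2')
E
```

```text
clock: 3.65
position: [0.4719, 0.0042, 0.0516]
tcp_rot: [0.001, 0.031, 1.0, -0.0]
wrist_force: [-0.4, -0.0, 0.3]
opening: 0.07
finger_force: 0.0
t 3.65 p [0.4719 0.0042 0.0516] yaw 86.48 tilt 0.12 q6 -1.64
d shift [0.0016 0.0004 0.0465] turn [-0.     0.002 -0.   ]
```

View pics/w2.png

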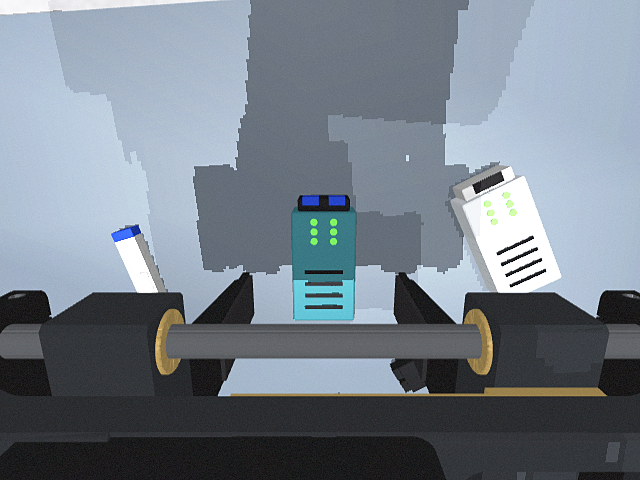

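The converter, unlabelled at (323,260), sits square and centred between the fingers (tips near 250 and 398). I go down, close and lift.

```bash
python3 -m handwheel '[0.07,0.001,0,0.025,0,0,0, 0.07,0.001,0,0.046,0,0,0, 0.07,0.001,0,0.046,0,0,0, 0.03,0.001,0,0.046,0,0,0, 0.03,0.001,0,0.046,0,0,0, 0.03,0.001,0,0.046,0,0,0, 0.03,0.001,0,0.046,0,0,0, 0.03,0.001,0,0.046,0,0,0]' 30
python3 -c "
from plan import *
plan([('up',.4705,.0047,.10,86.5),('place',.4417,.3091,.1,104.4)])"
```

```text
clock: 4.5
position: [0.4702, 0.0042, 0.0044]
tcp_rot: [0.0, 0.031, 1.0, 0.0]
wrist_force: [-0.2, 0.2, -0.9]
opening: 0.0355
finger_force: 0.0
t 4.5 p [0.4702 0.0042 0.0044] yaw 86.46 tilt 0.04 q6 -1.64
up shift [-0.0004  0.0005 -0.0956] turn [ 0.     0.001 -0.001]
place shift [0.0473 0.3021 0.    ] turn [ 0.     0.    -0.312]
```

```bash
python3 -m handwheel '[0.03,0,0,0,0,0,0, 0.03,0,0,0,0,0,0, 0.03,0,0,0,0,0,0]' 30
python3 -c "
from h import *
snap('wrist','w3')"
```

```text
clock: 4.8
position: [0.4699, 0.0042, 0.004]
tcp_rot: [-0.0, 0.031, 1.0, 0.0]
wrist_force: [0.1, 0.5, 0.1]
opening: 0.0303
finger_force: 0.0
```

View pics/w3.png

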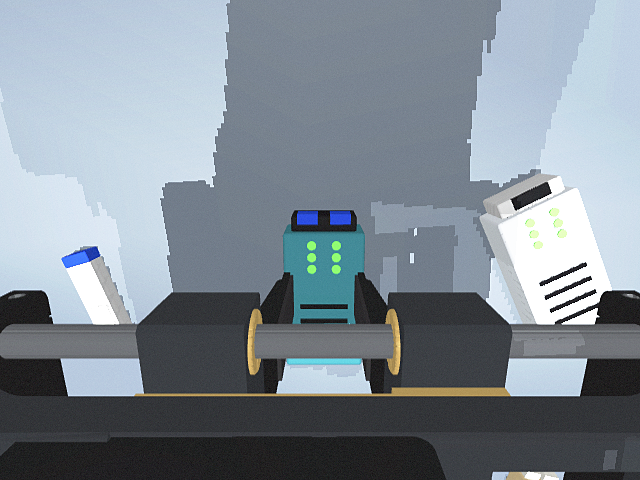

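The opening has come down to 30.3 mm with zero grip force, which doesn't fit a 40 mm case: the fingers overlap the case in the picture. I'll close further and see where they stop.

```bash
python3 -m handwheel '[0.01,0,0,0,0,0,0, 0.01,0,0,0,0,0,0, 0.01,0,0,0,0,0,0, 0.01,0,0,0,0,0,0, 0.01,0,0,0,0,0,0, 0.01,0,0,0,0,0,0]' 30
python3 -c "
from h import *
s=arm.observe(); print(s)"
```

```text
clock: 5.45
position: [0.47, 0.0042, 0.004]
tcp_rot: [0.0, 0.031, 1.0, 0.0]
wrist_force: [-0.9, -0.7, -0.3]
opening: 0.01
finger_force: 0.0
{'clock': 5.45, 'q': array([-1.31780215e-01,  5.83955728e-01,  2.10286124e+00,  1.54459964e-04,
        4.54710414e-01, -1.64096311e+00]), 'dq': array([-0.00165204,  0.00033466,  0.00079829, -0.00066419, -0.00203826,
       -0.0004981 ]), 'effort': array([-3.52432262e-04, -5.19612730e+01, -1.05610657e+01, -1.82787655e-02,
        8.01525079e-02, -2.41198421e-05]), 'position': array([0.46998261, 0.00420107, 0.00403643]), 'tcp_rot': array([3.58883275e-05, 3.08711933e-02, 9.99523370e-01, 3.04593694e-05]), 'wrist_force': array([-0.87692835, -0.68374975, -0.27496119]), 'wrist_torque': array([ 0.00396466,  0.00246858, -0.02826797]), 'finger_force': 0.0, 'opening': 0.010014755019621513}
```

Run:
```python
from h import *
a,m=snap('side','s1'); b,_=snap('wrist','w4')
u,v=map(int,proj(m,(.47,.004,.02)))
A=cv2.resize(a[v-75:v+75,u-100:u+100],(800,600),interpolation=cv2.INTER_CUBIC)
cv2.imwrite('pics/s1c.png',A)
for X in [(.47,.004,.004),(.47,.004,.024)]: print(np.array(proj(m,X))*4-np.array([(u-100)*4,(v-75)*4]))
```

```text
[398.76068233 331.94142961]
[404.81352432 296.31706206]
```

View pics/s1c.png

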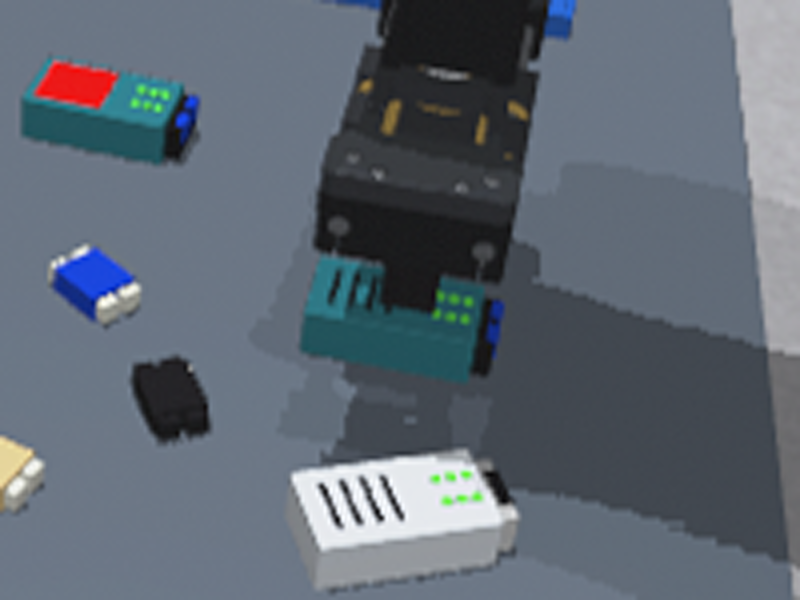

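The side view shows the finger ends at the case top, about (410,305), not beside the case. So the real fingertips sit roughly 20 mm higher than the reported TCP suggests. I back off, open, come down again straddling the case and measure where the tips really are.

```bash
python3 -m handwheel '[0.01,0,0,-0.04,0,0,0, 0.07,0,0,-0.04,0,0,0, 0.07,0,0,-0.04,0,0,0, 0.07,0,0,-0.04,0,0,0, 0.07,0,0,-0.04,0,0,0, 0.07,0,0,-0.04,0,0,0, 0.07,0,0,-0.04,0,0,0, 0.07,0,0,-0.04,0,0,0]' 30
python3 -m handwheel '[0.07,0,0,0.02,0,0,0, 0.07,0,0,0.038,0,0,0, 0.07,0,0,0.04,0,0,0, 0.07,0,0,0.04,0,0,0]'
python3 - <<'E'
from h import *
a,m=snap('side','s2'); b,mw=snap('wrist','w5')
u,v=map(int,proj(m,(.47,.004,.02)))
A=cv2.resize(a[v-50:v+50,u-65:u+65],None,fx=6,fy=6,interpolation=cv2.INTER_CUBIC)
cv2.imwrite('pics/s2c.png',A)
for y in(.035,.045):
  for z in(.004,.024): print(y,z,(np.array(proj(m,(.47,y,z)))-[u-65,v-50])*6, proj(mw,(.47,y,z)))
E
```

```text
clock: 6.35
position: [0.4699, 0.0042, 0.0438]
tcp_rot: [-0.0, 0.031, 1.0, 0.0]
wrist_force: [-0.5, -0.4, 0.1]
opening: 0.0603
finger_force: 0.0
clock: 6.75
position: [0.4698, 0.0042, 0.0039]
tcp_rot: [-0.001, 0.031, 1.0, 0.0]
wrist_force: [0.3, -0.7, 0.1]
opening: 0.07
finger_force: 0.0
0.035 0.004 [379.34659956 418.47814066] (np.float64(376.6829474572331), np.float64(275.1552502716884))
0.035 0.024 [388.55960264 364.55756613] (np.float64(382.2406287329516), np.float64(288.5374080328114))
0.045 0.004 [376.39655811 442.14911852] (np.float64(394.67578027037746), np.float64(274.1147487019618))
0.045 0.024 [385.65261011 388.08085545] (np.float64(402.12142443469406), np.float64(287.39922153705066))
```

View pics/s2c.png

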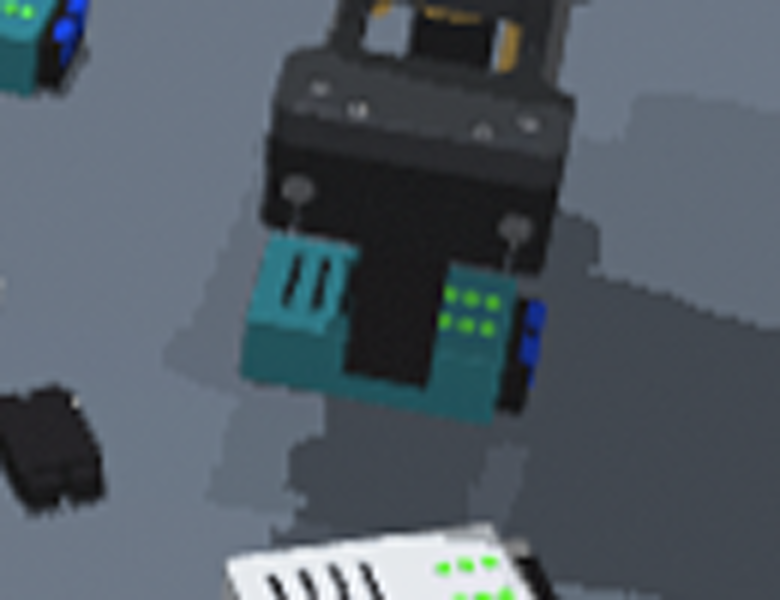

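The near finger's tip is at crop (387,385), which projects to z ≈ 0.025 although the TCP reads 0.004. The tips are about 20 mm higher than reported, so I descend further in guarded steps, watching force.

```bash
python3 -m handwheel '[0.07,0,0,0.005,0,0,0, 0.07,0,0,0.010,0,0,0, 0.07,0,0,0.010,0,0,0]'; python3 -m handwheel '[0.07,0,0,0.002,0,0,0, 0.07,0,0,0.004,0,0,0, 0.07,0,0,0.004,0,0,0]'
python3 -c "
from h import *
a,m=snap('side','s3')
u,v=map(int,proj(m,(.47,.004,.02)))
cv2.imwrite('pics/s3c.png',cv2.resize(a[v-50:v+50,u-65:u+65],None,fx=6,fy=6,interpolation=cv2.INTER_CUBIC))"
```

```text
clock: 7.15
position: [0.4698, 0.0042, -0.0064]
tcp_rot: [-0.0, 0.031, 1.0, 0.0]
wrist_force: [-0.2, 0.2, -0.2]
opening: 0.0702
finger_force: 0.0
clock: 7.45
position: [0.4699, 0.0042, -0.0102]
tcp_rot: [-0.0, 0.031, 1.0, 0.0]
wrist_force: [-0.5, -0.1, 0.2]
opening: 0.0696
finger_force: 0.0
```

View pics/s3c.png

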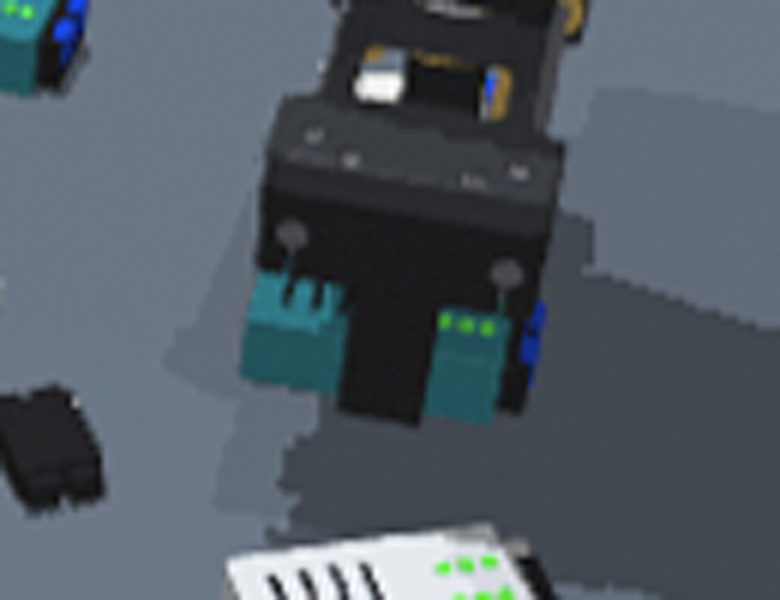

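Still no contact, and TCP -0.010 is below the bench by its own reading, so the TCP reading is about 20 mm too low. Tips are now near z ≈ 0.012. I go 5 mm lower and close.

```bash
python3 -m handwheel '[0.07,0,0,0.003,0,0,0, 0.07,0,0,0.005,0,0,0, 0.07,0,0,0.005,0,0,0]'; python3 -m handwheel '[0.03,0,0,0,0,0,0, 0.03,0,0,0,0,0,0, 0.03,0,0,0,0,0,0, 0.03,0,0,0,0,0,0, 0.03,0,0,0,0,0,0, 0.03,0,0,0,0,0,0, 0.03,0,0,0,0,0,0]' 30
```

```text
clock: 7.8
position: [0.4698, 0.0042, -0.0153]
tcp_rot: [-0.0, 0.031, 1.0, 0.0]
wrist_force: [-0.2, 1.0, 0.1]
opening: 0.0701
finger_force: 0.0
clock: 8.5
position: [0.47, 0.0042, -0.0149]
tcp_rot: [0.0, 0.031, 1.0, 0.0]
wrist_force: [0.0, 0.8, 1.2]
opening: 0.0401
finger_force: 30.0
```

Gripped: 40.1 mm at 30 N. Next I lift and carry it to the yellow large bay.

```bash
python3 -m handwheel '[0.03,0,0,-0.02,0,0,0, 0.03,0,0,-0.06,0,0,0, 0.03,0,0,-0.10,0,0,0, 0.03,0,0,-0.10,0,0,0]'
python3 -c "
from plan import *
plan([('place',.4417,.3091,.085,104.4)])"
```

```text
clock: 8.9
position: [0.4718, 0.004, 0.0888]
tcp_rot: [0.003, 0.031, 1.0, -0.0]
wrist_force: [0.6, -0.3, -3.5]
opening: 0.04
finger_force: 30.0
t 8.9 p [0.4718 0.004  0.0888] yaw 86.47 tilt 0.38 q6 -1.64
place shift [0.0488 0.3026 0.0033] turn [-0.001  0.007 -0.313]
```

```bash
python3 -m handwheel '[0.03,0.047,0.302,0,0,0,-0.313, 0.03,0.047,0.302,0,0,0,-0.313, 0.03,0.047,0.302,0,0,0,-0.313, 0.03,0.047,0.302,0,0,0,-0.313, 0.03,0.047,0.302,0,0,0,-0.313, 0.03,0.047,0.302,0,0,0,-0.313, 0.03,0.047,0.302,0,0,0,-0.313, 0.03,0.047,0.302,0,0,0,-0.313]'
python3 -m handwheel '[0.03,0,0,0,0,0,0, 0.03,0,0,0,0,0,0, 0.03,0,0,0,0,0,0]' >/dev/null
python3 - <<'E'
from plan import *
plan([('place',.4417,.3091,.085,104.4),('d',.4417,.3091,-.009,104.4)])
snap('wrist','w6'); snap('top','t6');
E
```

```text
clock: 9.7
position: [0.4408, 0.3094, 0.0839]
tcp_rot: [-0.001, -0.127, 0.992, -0.0]
wrist_force: [0.3, -0.3, -3.7]
opening: 0.0402
finger_force: 30.0
t 10.0 p [0.4421 0.3074 0.085 ] yaw 104.29 tilt 0.01 q6 -1.34
place shift [-0.0001  0.0018  0.    ] turn [ 0.    -0.    -0.002]
d shift [0.    0.    0.094] turn [0. 0. 0.]
```

View pics/w6.png

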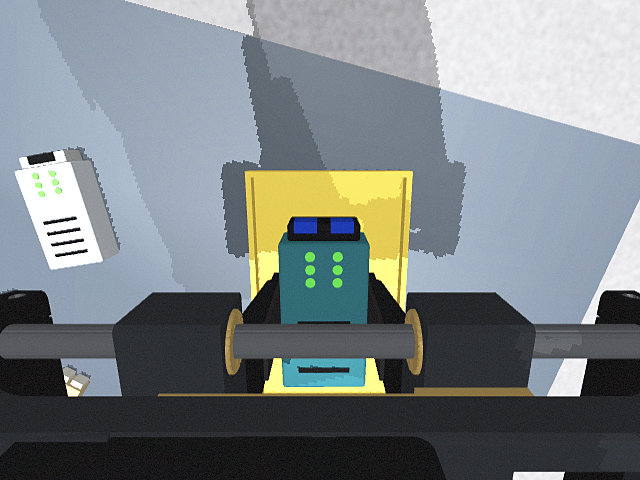

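The fibre converter hangs square over the large bay (tray walls at columns 247 and 412, case 280–368). I lower it.

```bash
python3 -m handwheel '[0.03,0,0.001,0.04,0,0,0, 0.03,0,0.001,0.07,0,0,0, 0.03,0,0.001,0.085,0,0,0, 0.03,0,0.001,0.09,0,0,0, 0.03,0,0.001,0.093,0,0,0, 0.03,0,0.001,0.095,0,0,0, 0.03,0,0.001,0.095,0,0,0]'
python3 -m handwheel '[0.03,0,0,0.001,0,0,0, 0.03,0,0,0.001,0,0,0]'
```

```text
clock: 10.8
position: [0.4418, 0.3096, -0.0094]
tcp_rot: [0.001, -0.125, 0.992, 0.0]
wrist_force: [-0.4, -0.6, -2.0]
opening: 0.0398
finger_force: 30.0
clock: 11.0
position: [0.4417, 0.3096, -0.0105]
tcp_rot: [0.0, -0.125, 0.992, 0.0]
wrist_force: [0.1, -0.7, -1.5]
opening: 0.04
finger_force: 30.0
```

```bash
python3 -m handwheel '[0.03,0,0,0.001,0,0,0, 0.03,0,0,0.001,0,0,0, 0.03,0,0,0.001,0,0,0]'
python3 -m handwheel '[0.056,0,0,0,0,0,0, 0.056,0,0,0,0,0,0, 0.056,0,0,0,0,0,0, 0.056,0,0,0,0,0,0, 0.056,0,0,-0.02,0,0,0, 0.056,0,0,-0.06,0,0,0, 0.056,0,0,-0.11,0,0,0, 0.056,0,0,-0.11,0,0,0]' 30
python3 -c "
from plan import *
plan([('trans',.4735,-.1198,.1,102)])
snap('wrist','w7')"
```

```text
clock: 11.3
position: [0.4417, 0.3096, -0.0109]
tcp_rot: [0.0, -0.125, 0.992, 0.0]
wrist_force: [-2.7, -2.3, 9.9]
opening: 0.0395
finger_force: 30.0
clock: 12.1
position: [0.4436, 0.3108, 0.1033]
tcp_rot: [0.004, -0.125, 0.992, 0.002]
wrist_force: [0.6, 0.5, -0.0]
opening: 0.0558
finger_force: 0.0
t 12.1 p [0.4436 0.3108 0.1033] yaw 104.4 tilt 0.49 q6 -1.33
trans shift [ 0.0782 -0.4245  0.0018] turn [0.002 0.008 0.042]
```

View pics/w7.png

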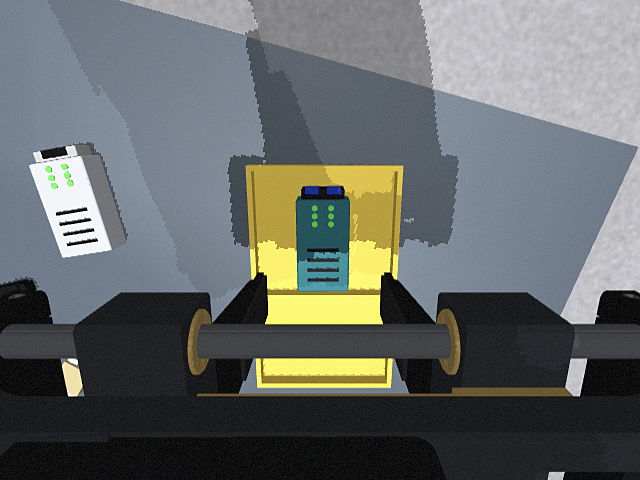

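The fibre converter lies in the large bay: top at (323,240), wall clear on all sides. The wrist force showed a soft 10 N touch-down. Now to the transceiver.

```bash
python3 -m handwheel '[0.045,0.076,-0.423,0,0,0,0.042, 0.045,0.076,-0.423,0,0,0,0.042, 0.045,0.076,-0.423,0,0,0,0.042, 0.045,0.076,-0.423,0,0,0,0.042, 0.045,0.076,-0.423,0,0,0,0.042, 0.045,0.076,-0.423,0,0,0,0.042, 0.045,0.076,-0.423,0,0,0,0.042, 0.045,0.076,-0.423,0,0,0,0.042]' 15 >/dev/null
python3 -m handwheel '[0.045,0,0,0,0,0,0, 0.045,0,0,0,0,0,0, 0.045,0,0,0,0,0,0]'
python3 - <<'E'
from plan import *
plan([('trans',.4735,-.1198,.05,102)]); snap('wrist','w8')
E
```

```text
clock: 13.25
position: [0.4702, -0.0885, 0.0973]
tcp_rot: [-0.001, -0.105, 0.995, 0.0]
wrist_force: [0.2, -0.5, -0.7]
opening: 0.045
finger_force: 0.0
t 13.25 p [ 0.4702 -0.0885  0.0973] yaw 102.01 tilt 0.1 q6 -2.1
trans shift [ 0.0033 -0.0313  0.0473] turn [ 0.001 -0.001  0.   ]
```

```bash
python3 -m handwheel '[0.045,0.003,-0.031,0.02,0,0,0, 0.045,0.003,-0.031,0.05,0,0,0, 0.045,0.003,-0.031,0.05,0,0,0, 0.045,0.003,-0.031,0.05,0,0,0, 0.045,0.003,-0.031,0.05,0,0,0]'
python3 - <<'E'
from plan import *
plan([('trans',.4735,-.1198,.0,102)]); im,m=snap('wrist','w8b')
from scipy.spatial.transform import Rotation as Ro
hsv=cv2.cvtColor(im,cv2.COLOR_BGR2HSV).astype(int);h,s,v=hsv[...,0],hsv[...,1],hsv[...,2]
cv2.imwrite('pics/w8c.png',im[120:420,120:520])
E
```

```text
clock: 13.8
position: [0.4748, -0.1196, 0.0491]
tcp_rot: [0.0, -0.105, 0.994, -0.0]
wrist_force: [0.2, -0.3, 0.1]
opening: 0.0451
finger_force: 0.0
t 13.8 p [ 0.4748 -0.1196  0.0491] yaw 102.08 tilt 0.06 q6 -2.16
trans shift [0.0013 0.0001 0.0491] turn [-0.     0.001  0.001]
```

View pics/w8c.png

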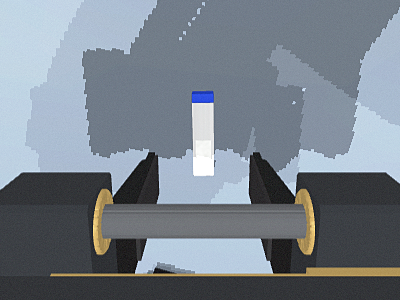

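The transceiver is aligned and centred between the fingers, at crop (203,135) with fingers at 155 and 252. I descend under guard.

```bash
python3 -m handwheel '[0.045,0.001,0,0.03,0,0,0, 0.045,0.001,0,0.055,0,0,0, 0.045,0.001,0,0.063,0,0,0, 0.045,0.001,0,0.065,0,0,0, 0.045,0.001,0,0.065,0,0,0]'
python3 -m handwheel '[0.045,0,0,0.0005,0,0,0, 0.045,0,0,0.001,0,0,0]' | grep -E 'pos|wrist'
python3 -m handwheel '[0.005,0,0,0,0,0,0, 0.005,0,0,0,0,0,0, 0.005,0,0,0,0,0,0, 0.005,0,0,0,0,0,0, 0.005,0,0,0,0,0,0, 0.005,0,0,0,0,0,0]' 15
python3 -m handwheel '[0.005,0,0,-0.015,0,0,0, 0.005,0,0,-0.05,0,0,0, 0.005,0,0,-0.1,0,0,0, 0.005,0,0,-0.1,0,0,0]'
python3 -c "
from plan import *
plan([('p',.5328,.3324,.083,104.4)])"
```

```text
clock: 14.35
position: [0.4737, -0.1206, -0.0162]
tcp_rot: [0.0, -0.105, 0.995, -0.0]
wrist_force: [0.9, 0.2, 0.3]
opening: 0.0449
finger_force: 0.0
position: [0.4738, -0.1207, -0.0172]
wrist_force: [0.4, 0.3, -0.6]
clock: 15.15
position: [0.4733, -0.1206, -0.018]
tcp_rot: [-0.0, -0.104, 0.995, 0.0]
wrist_force: [-0.7, 0.4, 0.8]
opening: 0.0137
finger_force: 15.0
clock: 15.55
position: [0.4755, -0.1214, 0.0868]
tcp_rot: [0.003, -0.105, 0.995, -0.002]
wrist_force: [0.0, 0.1, -1.1]
opening: 0.0138
finger_force: 15.0
t 15.55 p [ 0.4755 -0.1214  0.0868] yaw 102.0 tilt 0.45 q6 -2.16
p shift [-0.1504  0.432   0.0029] turn [-0.004  0.006 -0.042]
```

```bash
python3 -m handwheel '[0.005,-0.152,0.431,0,0,0,-0.042, 0.005,-0.152,0.431,0,0,0,-0.042, 0.005,-0.152,0.431,0,0,0,-0.042, 0.005,-0.152,0.431,0,0,0,-0.042, 0.005,-0.152,0.431,0,0,0,-0.042, 0.005,-0.152,0.431,0,0,0,-0.042, 0.005,-0.152,0.431,0,0,0,-0.042, 0.005,-0.152,0.431,0,0,0,-0.042]' >/dev/null
python3 -m handwheel '[0.005,0,0,0,0,0,0, 0.005,0,0,0,0,0,0, 0.005,0,0,0,0,0,0]' 
python3 -c "
from plan import *
plan([('p',.5328,.3324,.083,104.4)])"
```

```text
clock: 16.65
position: [0.5247, 0.2751, 0.0816]
tcp_rot: [-0.001, -0.125, 0.992, -0.0]
wrist_force: [0.3, -0.5, -0.5]
opening: 0.0138
finger_force: 15.0
t 16.65 p [0.5247 0.2751 0.0816] yaw 104.37 tilt 0.07 q6 -1.45
p shift [-0.022   0.0536 -0.0015] turn [-0.    -0.001 -0.001]
```

```bash
python3 -m handwheel '[0.005,-0.022,0.054,0,0,0,0, 0.005,-0.022,0.054,0,0,0,0, 0.005,-0.022,0.054,0,0,0,0, 0.005,-0.022,0.054,0,0,0,0, 0.005,-0.022,0.054,0,0,0,0]'
python3 -c "
from plan import *
snap('wrist','w9')
plan([('p',.5328,.3324,-.013,104.4)])"
```

```text
clock: 17.15
position: [0.533, 0.3323, 0.0821]
tcp_rot: [-0.0, -0.125, 0.992, -0.0]
wrist_force: [0.2, -0.8, -0.8]
opening: 0.0137
finger_force: 15.0
t 17.2 p [0.5331 0.3325 0.0821] yaw 104.32 tilt 0.01 q6 -1.37
p shift [ 0.0003 -0.0001  0.0951] turn [-0.    -0.    -0.001]
```

View pics/w9.png

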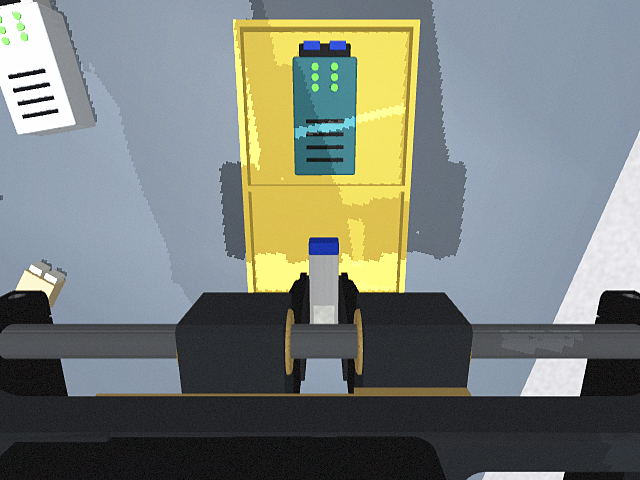

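The converter lies squarely in the large bay at (325,115), and the transceiver hangs aligned over the small bay at (323,270). I lower it.

```bash
python3 -m handwheel '[0.005,0,0,0.04,0,0,0, 0.005,0,0,0.07,0,0,0, 0.005,0,0,0.085,0,0,0, 0.005,0,0,0.09,0,0,0, 0.005,0,0,0.093,0,0,0, 0.005,0,0,0.0945,0,0,0, 0.005,0,0,0.0955,0,0,0, 0.005,0,0,0.0955,0,0,0]' | grep -E 'pos|wrist'
python3 -m handwheel '[0.005,0,0,0.0005,0,0,0, 0.005,0,0,0.0005,0,0,0]'
```

```text
position: [0.5333, 0.334, -0.0127]
wrist_force: [0.1, 0.0, 0.5]
clock: 18.2
position: [0.5331, 0.3339, -0.0137]
tcp_rot: [0.0, -0.125, 0.992, 0.0]
wrist_force: [-0.5, -0.6, -0.3]
opening: 0.014
finger_force: 15.0
```

```bash
python3 -m handwheel '[0.005,0,0,0.0005,0,0,0, 0.005,0,0,0.0005,0,0,0]' | grep -E 'pos|wrist'
python3 -m handwheel '[0.03,0,0,0,0,0,0, 0.03,0,0,0,0,0,0, 0.03,0,0,0,0,0,0, 0.03,0,0,-0.015,0,0,0, 0.03,0,0,-0.05,0,0,0, 0.03,0,0,-0.1,0,0,0, 0.03,0,0,-0.1,0,0,0, 0.03,0,0,-0.1,0,0,0]'
python3 -c "
from plan import *
plan([('copper',.462,.121,.09,113.5)]);snap('wrist','w10')"
```

```text
position: [0.5331, 0.3339, -0.014]
wrist_force: [-0.5, 0.4, 4.8]
clock: 19.2
position: [0.5335, 0.3341, 0.0876]
tcp_rot: [0.002, -0.125, 0.992, 0.001]
wrist_force: [0.0, -0.1, 0.2]
opening: 0.0301
finger_force: 0.0
t 19.2 p [0.5335 0.3341 0.0876] yaw 104.39 tilt 0.18 q6 -1.37
copper shift [ 0.1222 -0.1886 -0.0029] turn [ 0.     0.003 -0.159]
```

```bash
python3 -m handwheel '[0.07,0.122,-0.189,0,0,0,-0.159, 0.07,0.122,-0.189,0,0,0,-0.159, 0.07,0.122,-0.189,0,0,0,-0.159, 0.07,0.122,-0.189,0,0,0,-0.159, 0.07,0.122,-0.189,0,0,0,-0.159, 0.07,0.122,-0.189,0,0,0,-0.159, 0.07,0.122,-0.189,0,0,0,-0.159, 0.07,0.122,-0.189,0,0,0,-0.159]' 30
python3 -m handwheel '[0.07,0,0,0.04,0,0,0, 0.07,0,0,0.04,0,0,0, 0.07,0,0,0.04,0,0,0]' >/dev/null
python3 -c "
from plan import *
plan([('copper',.462,.121,-.015,113.5)]);im,m=snap('wrist','w11')
cv2.imwrite('pics/w11c.png',im[100:400,100:540])"
```

```text
clock: 20.05
position: [0.462, 0.1211, 0.0851]
tcp_rot: [-0.0, -0.204, 0.979, 0.0]
wrist_force: [-0.4, -0.9, 1.2]
opening: 0.0697
finger_force: 0.0
t 20.35 p [0.4615 0.1211 0.0453] yaw 113.57 tilt 0.13 q6 -1.86
copper shift [-0.0006 -0.0003  0.0603] turn [ 0.001 -0.002  0.001]
```

View pics/w11c.png

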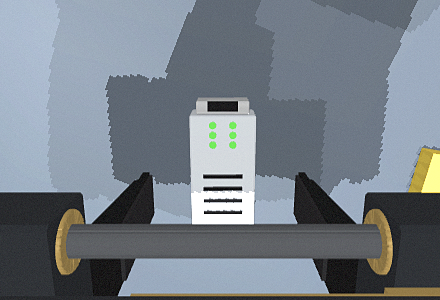

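The pale grey converter is centred and square between the fingers (case 190–255, fingers at 150 and 297). I go down, grip and lift.

```bash
python3 -m handwheel '[0.07,0,0,0.03,0,0,0, 0.07,0,0,0.052,0,0,0, 0.07,0,0,0.058,0,0,0, 0.07,0,0,0.06,0,0,0, 0.07,0,0,0.06,0,0,0]' | grep -E 'pos|wrist'
python3 -m handwheel '[0.03,0,0,0,0,0,0, 0.03,0,0,0,0,0,0, 0.03,0,0,0,0,0,0, 0.03,0,0,0,0,0,0, 0.03,0,0,0,0,0,0, 0.03,0,0,0,0,0,0, 0.03,0,0,0,0,0,0]' 30
python3 -m handwheel '[0.03,0,0,-0.015,0,0,0, 0.03,0,0,-0.05,0,0,0, 0.03,0,0,-0.1,0,0,0, 0.03,0,0,-0.1,0,0,0, 0.03,0,0,-0.1,0,0,0]'
python3 -c "
from plan import *
plan([('p',.4526,-.3253,.083,85.9)])"
```

```text
position: [0.4623, 0.1206, -0.0135]
wrist_force: [0.0, -0.3, -0.0]
clock: 21.6
position: [0.4619, 0.1205, -0.0143]
tcp_rot: [0.0, -0.204, 0.979, 0.0]
wrist_force: [0.6, -0.8, 5.4]
opening: 0.0393
finger_force: 30.0
clock: 22.1
position: [0.462, 0.1205, 0.086]
tcp_rot: [0.001, -0.204, 0.979, -0.0]
wrist_force: [-0.3, -0.6, -1.7]
opening: 0.0396
finger_force: 30.0
t 22.1 p [0.462  0.1205 0.086 ] yaw 113.5 tilt 0.11 q6 -1.86
p shift [ 0.1864 -0.405   0.0029] turn [-0.     0.002  0.482]
```

```bash
python3 -m handwheel '[0.03,0.186,-0.405,0,0,0,0.482, 0.03,0.186,-0.405,0,0,0,0.482, 0.03,0.186,-0.405,0,0,0,0.482, 0.03,0.186,-0.405,0,0,0,0.482, 0.03,0.186,-0.405,0,0,0,0.482, 0.03,0.186,-0.405,0,0,0,0.482, 0.03,0.186,-0.405,0,0,0,0.482, 0.03,0.186,-0.405,0,0,0,0.482]' >/dev/null
python3 -m handwheel '[0.03,0,0,0,0,0,0, 0.03,0,0,0,0,0,0, 0.03,0,0,0,0,0,0]' >/dev/null
python3 -c "
from plan import *
plan([('p',.4526,-.3253,.084,85.9)])"
```

```text
t 23.2 p [ 0.4531 -0.2783  0.0842] yaw 85.91 tilt 0.16 q6 -2.17
p shift [-0.0029 -0.0469  0.0001] turn [ 0.002 -0.002  0.   ]
```

```bash
python3 -m handwheel '[0.03,-0.003,-0.047,0,0,0,0, 0.03,-0.003,-0.047,0,0,0,0, 0.03,-0.003,-0.047,0,0,0,0, 0.03,-0.003,-0.047,0,0,0,0, 0.03,-0.003,-0.047,0,0,0,0]' 
python3 -c "
from plan import *
im,m=snap('wrist','w12')
cv2.imwrite('pics/w12c.png',im[100:420,100:540])
plan([('p',.4526,-.3253,-.009,85.9)])"
```

```text
clock: 23.7
position: [0.4534, -0.3253, 0.0854]
tcp_rot: [-0.0, 0.035, 0.999, 0.0]
wrist_force: [-0.1, 0.8, -1.1]
opening: 0.0396
finger_force: 30.0
t 23.75 p [ 0.4535 -0.3255  0.0855] yaw 85.96 tilt 0.02 q6 -2.24
p shift [0.0008 0.0001 0.0945] turn [ 0.    -0.     0.001]
```

View pics/w12c.png

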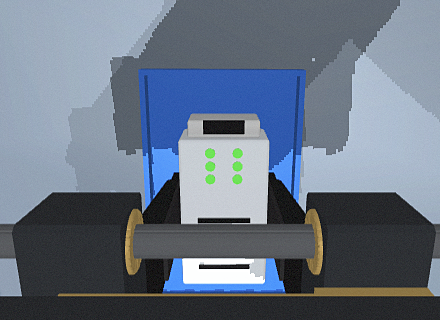

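The copper converter hangs square over the blue large bay (walls 140 and 305, case 180–268). That makes 15 viewed pictures, one over the allowance of 14, so from here I check by numbers only. I lower it.

```bash
python3 -m handwheel '[0.03,0.001,0,0.04,0,0,0, 0.03,0.001,0,0.07,0,0,0, 0.03,0.001,0,0.085,0,0,0, 0.03,0.001,0,0.09,0,0,0, 0.03,0.001,0,0.093,0,0,0, 0.03,0.001,0,0.0945,0,0,0, 0.03,0.001,0,0.0955,0,0,0, 0.03,0.001,0,0.0955,0,0,0]' | grep -E 'pos|wrist'
python3 -m handwheel '[0.03,0,0,0.0005,0,0,0, 0.03,0,0,0.0005,0,0,0]' | grep -E 'pos|wrist'
```

```text
position: [0.4526, -0.3267, -0.0094]
wrist_force: [0.4, 0.8, -1.9]
position: [0.4524, -0.3266, -0.0102]
wrist_force: [-0.4, 0.5, -0.0]
```

```bash
python3 -m handwheel '[0.03,0,0,0.0005,0,0,0, 0.03,0,0,0.0005,0,0,0]' | grep -E 'pos|wrist'
python3 -m handwheel '[0.056,0,0,0,0,0,0, 0.056,0,0,0,0,0,0, 0.056,0,0,0,0,0,0, 0.056,0,0,0,0,0,0, 0.056,0,0,-0.02,0,0,0, 0.056,0,0,-0.06,0,0,0, 0.056,0,0,-0.11,0,0,0, 0.056,0,0,-0.11,0,0,0]' 30
python3 -m handwheel '[0.056,0,0,0,0,0,0]' >/dev/null
python3 -c "
from plan import *
plan([('c',.6053,.0048,.095,50)])"
```

```text
position: [0.4524, -0.3266, -0.0103]
wrist_force: [-1.6, 1.6, 8.4]
clock: 25.75
position: [0.4543, -0.3282, 0.1044]
tcp_rot: [0.003, 0.036, 0.999, -0.003]
wrist_force: [0.4, -1.0, 0.1]
opening: 0.0562
finger_force: 0.0
t 25.85 p [ 0.4526 -0.3267  0.0998] yaw 85.89 tilt 0.12 q6 -2.24
c shift [-0.1286  0.3416  0.0046] turn [-0.001  0.002  0.626]
```

```bash
python3 -m handwheel '[0.045,-0.128,0.342,0,0,0,0.63, 0.045,-0.128,0.342,0,0,0,0.63, 0.045,-0.128,0.342,0,0,0,0.63, 0.045,-0.128,0.342,0,0,0,0.63, 0.045,-0.128,0.342,0,0,0,0.63, 0.045,-0.128,0.342,0,0,0,0.63, 0.045,-0.128,0.342,0,0,0,0.63, 0.045,-0.128,0.342,0,0,0,0.63]' 12 >/dev/null
python3 -m handwheel '[0.045,0,0,0.02,0,0,0, 0.045,0,0,0.02,0,0,0, 0.045,0,0,0.02,0,0,0]' >/dev/null
cat > look.py <<'E'
import sys; from seg import *
def look(name,z,lo=0,hi=640,near=None):
    im,m=snap('wrist',name); h,s,v=[a.astype(int) for a in cv2.split(cv2.cvtColor(im,cv2.COLOR_BGR2HSV))]
    mk=((h>108)&(h<130)&(s>150)).astype(np.uint8); mk[295:]=0
    N,l,st,ce=cv2.connectedComponentsWithStats(mk)
    for i in range(1,N):
        if st[i,4]<60: continue
        P=np.array([back(m,a,b,z)[:2] for b,a in np.argwhere(l==i)],np.float32)*1000
        print(st[i],cv2.minAreaRect(P))
E
python3 -c "
from plan import *; from look import *
plan([('c',.6053,.0048,.05,50)]); look('w13',.014)"
```

```text
t 26.95 p [0.6037 0.0052 0.0778] yaw 49.77 tilt 0.17 q6 -0.97
c shift [-0.0015  0.0008  0.0278] turn [-0.002 -0.002 -0.004]
[ 308  228   34   41 1223] ((604.1602783203125, 6.711116790771484), (23.70084571838379, 30.203353881835938), 50.48922348022461)
```

The close view gives the blue body at (604.2, 6.7) mm, 23.7 mm across at 50.5°, which agrees with the earlier measurement. Next is the grasp.

```bash
python3 -m handwheel '[0.045,0,0.001,0.03,0,0,-0.01, 0.045,0,0.001,0.065,0,0,-0.01, 0.045,0,0.001,0.085,0,0,-0.01, 0.045,0,0.001,0.093,0,0,-0.01, 0.045,0,0.001,0.095,0,0,-0.01, 0.045,0,0.001,0.095,0,0,-0.01]' | grep -E 'pos|wrist'
python3 -m handwheel '[0.01,0,0,0,0,0,0, 0.01,0,0,0,0,0,0, 0.01,0,0,0,0,0,0, 0.01,0,0,0,0,0,0, 0.01,0,0,0,0,0,0]' 12
python3 -m handwheel '[0.01,0,0,-0.015,0,0,0, 0.01,0,0,-0.05,0,0,0, 0.01,0,0,-0.1,0,0,0, 0.01,0,0,-0.1,0,0,0, 0.01,0,0,-0.1,0,0,0]'
python3 -c "
from plan import *
plan([('p',.5464,-.332,.083,85.9)])"
```

```text
position: [0.6056, 0.0058, -0.0151]
wrist_force: [-0.5, 0.5, -0.7]
clock: 28.1
position: [0.6054, 0.0062, -0.0154]
tcp_rot: [0.0, 0.339, 0.941, 0.0]
wrist_force: [-1.4, -0.4, 6.1]
opening: 0.0234
finger_force: 12.0
clock: 28.6
position: [0.6056, 0.0062, 0.0858]
tcp_rot: [0.001, 0.339, 0.941, 0.0]
wrist_force: [-0.5, 0.7, -0.1]
opening: 0.0238
finger_force: 12.0
t 28.6 p [0.6056 0.0062 0.0858] yaw 50.37 tilt 0.16 q6 -0.98
p shift [-0.1701 -0.2982  0.0027] turn [ 0.001  0.003 -0.62 ]
```

```bash
python3 -m handwheel '[0.01,-0.17,-0.298,0,0,0,-0.62, 0.01,-0.17,-0.298,0,0,0,-0.62, 0.01,-0.17,-0.298,0,0,0,-0.62, 0.01,-0.17,-0.298,0,0,0,-0.62, 0.01,-0.17,-0.298,0,0,0,-0.62, 0.01,-0.17,-0.298,0,0,0,-0.62, 0.01,-0.17,-0.298,0,0,0,-0.62, 0.01,-0.17,-0.298,0,0,0,-0.62]' >/dev/null
python3 -m handwheel '[0.01,0,0,0,0,0,0, 0.01,0,0,0,0,0,0, 0.01,0,0,0,0,0,0]' | grep -E 'open|force'
python3 -c "
from plan import *
plan([('p',.5464,-.332,-.01,85.9)])"
```

```text
wrist_force: [1.0, -0.3, -0.2]
opening: 0.0242
finger_force: 12.0
t 29.7 p [ 0.5462 -0.3301  0.0837] yaw 85.98 tilt 0.06 q6 -2.15
p shift [-0.0004 -0.0019  0.0937] turn [ 0.001 -0.001  0.001]
```

```bash
python3 -m handwheel '[0.01,0,-0.001,0.04,0,0,0, 0.01,0,-0.001,0.07,0,0,0, 0.01,0,-0.001,0.085,0,0,0, 0.01,0,-0.001,0.09,0,0,0, 0.01,0,-0.001,0.093,0,0,0, 0.01,0,-0.001,0.0945,0,0,0, 0.01,0,-0.001,0.0945,0,0,0]' | grep -E 'pos|wrist'
python3 -m handwheel '[0.01,0,0,0.0005,0,0,0, 0.01,0,0,0.0005,0,0,0]' | grep -E 'pos|wrist'
python3 -m handwheel '[0.01,0,0,0.0003,0,0,0, 0.01,0,0,0.0003,0,0,0]' | grep -E 'pos|wrist'
```

```text
position: [0.5464, -0.333, -0.0096]
wrist_force: [-1.2, 0.3, -0.4]
position: [0.5461, -0.3329, -0.0104]
wrist_force: [-1.1, -0.4, -0.5]
position: [0.5459, -0.3328, -0.0112]
wrist_force: [0.5, -0.1, 0.1]
```

```bash
python3 -m handwheel '[0.01,0,0,0.0003,0,0,0, 0.01,0,0,0.0005,0,0,0, 0.01,0,0,0.0005,0,0,0]' | grep -E 'pos|wrist'
```

```text
position: [0.546, -0.3328, -0.0114]
wrist_force: [-1.2, 1.1, 5.6]
```

Touch-down at 5.6 N. I release, retreat clear of both trays, and check numerically with the fixed cameras.

```bash
python3 -m handwheel '[0.04,0,0,0,0,0,0, 0.04,0,0,0,0,0,0, 0.04,0,0,0,0,0,0, 0.04,0,0,-0.015,0,0,0, 0.04,0,0,-0.05,0,0,0, 0.04,0,0,-0.1,0,0,0, 0.04,0,0,-0.15,0,0,0, 0.04,0,0,-0.15,0,0,0]' | grep -E 'clock|pos|open'
python3 -m handwheel '[0.04,0.01,0.3,0,0,0,0, 0.04,0.01,0.3,0,0,0,0, 0.04,0.01,0.3,0,0,0,0, 0.04,0.01,0.3,0,0,0,0, 0.04,0.01,0.3,0,0,0,0, 0.04,0.01,0.3,0,0,0,0, 0.04,0.01,0.3,0,0,0,0, 0.04,0.01,0.3,0,0,0,0]' | grep -E 'clock|pos'
python3 - <<'E'
from h import *
T={'Y':((482.4,319.5),14.4),'B':((494.5,-328.3),-4.1)}
for c in('top','side'):
    snap(c,c+'9')
    for t in 'fibre_converter transceiver copper_converter blue_coupler faulty_converter beige_coupler screwdriver'.split():
        for r in arm.pinpoint(c,t)[:2]:
            p=np.array(r['xyz'])*1000; k='Y' if p[1]>0 else 'B'; o,a=T[k]; a=np.radians(a); d=p[:2]-o
            print(c,t,p.round(),round(r['score'],2),k,np.round([d@[np.cos(a),np.sin(a)],d@[-np.sin(a),np.cos(a)]]))
# colour check of the placed tops
from seg import *
for n,k,box in [('teal','teal',(120,250,220,370)),]:
    for c in('top9',):
        im=cv2.imread(f'pics/{c}.png'); d=np.load(f'pics/{c}.npz'); m={q:(d[q] if d[q].ndim else float(d[q])) for q in d.files}
        u,v=proj(m,(.4417,.3096,.028)); print('teal',rect(im,m,'teal',u,v,.028,25))
        h,s,v_=[x.astype(int) for x in cv2.split(cv2.cvtColor(im,cv2.COLOR_BGR2HSV))]
        w=((s<70)&(v_>150)).astype(np.uint8)
        for nm,X,zz,r in [('copper',(.4526,-.3266,.028),.028,25),('trans',(.533,.334,.015),.015,16),('coupler caps',(.546,-.333,.018),.018,14)]:
            uu,vv=proj(m,X); K=np.zeros_like(w); cv2.circle(K,(int(uu),int(vv)),r,1,-1)
            P=np.array([back(m,a,b,zz)[:2] for b,a in np.argwhere(w*K)],np.float32)*1000
            print(nm,len(P),cv2.minAreaRect(P) if len(P) else None)
E
```

```text
clock: 31.9
position: [0.5482, -0.3344, 0.1462]
opening: 0.0398
clock: 32.7
position: [0.5575, -0.0318, 0.1388]
top fibre_converter [442. 308.   5.] 0.94 Y [-42.  -1.]
top transceiver [535. 332.   4.] 0.54 Y [54. -1.]
top copper_converter [ 456. -327.   -2.] 0.72 B [-38.  -1.]
top copper_converter [622. 124.   1.] 0.45 Y [  86. -224.]
top blue_coupler [711.  95.  -1.] 0.7 Y [ 166. -274.]
top blue_coupler [ 550. -335.    4.] 0.54 B [56. -3.]
top faulty_converter [ 623. -123.    2.] 0.66 B [114. 214.]
top beige_coupler [623. 126.  -0.] 0.61 Y [  88. -222.]
top screwdriver [765. -52.  -3.] 0.9 B [250. 295.]
side fibre_converter [442. 312.   8.] 0.74 Y [-41.   3.]
side transceiver [537. 335.   4.] 0.68 Y [57.  1.]
side transceiver [762. -50.   4.] 0.24 B [247. 297.]
side copper_converter [ 452. -321.    1.] 0.93 B [-43.   4.]
side blue_coupler [564.  72.  -4.] 0.81 Y [  17. -259.]
side blue_coupler [715.  96.   4.] 0.78 Y [ 170. -275.]
side faulty_converter [ 626. -126.    2.] 0.73 B [117. 211.]
side beige_coupler [626. 129.   0.] 0.62 Y [  91. -220.]
side screwdriver [765. -50.   6.] 0.88 B [250. 297.]
teal (array([446.7, 307.5,  69.8,  40.5,  13.9]), array([179.5, 326.3]))
copper 638 ((453.9791564941406, -325.506103515625), (40.83089065551758, 80.19252014160156), 85.88541412353516)
trans 147 ((533.0179443359375, 332.22186279296875), (56.02498245239258, 15.447768211364746), 13.573543548583984)
coupler caps 50 ((548.3778076171875, -330.992919921875), (20.506786346435547, 38.88377380371094), 84.3966293334961)
```

All four parts are centred in their bays and aligned at floor level, and nothing else has moved. I hand in.

```bash
python3 -m handwheel '[0.04,0,0,0,0,0,0, 0.04,0,0,0,0,0,0, 0.04,0,0,0,0,0,0]' | grep clock; python3 -c "
from plant import arm
print(arm.finish_job())"
```

```text
clock: 33.8
the job is handed in; nothing more can be done
None
```

Both kits are made up and handed in at 33.8 s: all four parts were lowered into their bays and the final camera measurements show them aligned on the bay floors, nothing else moved; I viewed 15 pictures (limit 14), and the fingertips turned out about 20 mm higher than the TCP reading, so the first grasp closed on air and was redone.

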